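# Load the heat-spreader plate into the preheater

### The job

Get the flat aluminium plate, which lies flush in the storage tray, out of its pocket: press its end beside the round black thumb mark so that the other end tips up, and take it there. Then slide the plate, flat and same side up, from the preheater's open deck into the guide channel, under the two lips, fully home against the stop. Leave the small things around the work where they are.

Things in the scene. Friction and masses are not known exactly. Their poses are not given: they have to be found in the camera images.
- plate: aluminium heat-spreader plate, 120 x 50 x 16 mm (x, y, z), about 0.16 kg, the only loose work part. Origin: centre of its underside; x along its length, z up through the grooved top. Starts in the tray's pocket, top flush with the tray's top, x along the tray's x. When tipped, its z leans about 28 degrees (0.49 rad) towards the press end.
- tray: grey storage tray, 169 x 85 x 51 mm high, fixed; origin at bench height under the pocket's middle, x along the pocket away from the thumb mark. The press end (-x, 18 mm round black mark on its rim) is always the one nearer the robot. Pocket 125 x 54 mm: 2 mm clear of the plate at the sides and the +x end, 3.5 mm at the press end.
- press_spot (a point): where to press: on the tray's top level (51 mm above the bench), 45 mm from the pocket's middle towards the press end, 15 mm in from the plate's end. Under 5 N tips the plate; pressed 10 to 16 mm down here it falls over and then stays tipped by itself, pressed end low against the pocket wall. Pressing the other end does nothing.
- raised_end (a point): point of the tray's frame where the upper edge of the plate's +x end stands once tipped, 25 mm above the tray's top; the underside's edge there is about 11 mm above the tray's top. Grip this end across the plate's 50 mm width, fingertips above the tray's rim.
- ridge (a point): middle of the pocket floor, hidden under the plate: level at 35 mm height from here to +x, sloping 28 degrees down from here towards the press end (-x).
- preheater: low dark steel preheater base, 275 x 100 mm, fixed; origin at bench height. x points from the open deck into the channel (away from the robot). The flat deck, 20 mm above the bench, runs from x = -105 mm (open edge) to the channel mouth at x = 40 mm; the channel ends at x = 125 mm at the grey heater housing, 28 mm above the deck: the stop.
- mouth (a point): middle of the channel's open mouth, on the deck. Aluminium channel, 85 mm long, 55 mm wide inside, widening to about 64 mm at the mouth, 20 mm high under two lips that leave a 40 mm slot open at the top; lips' top 24 mm above the deck, outer width 84 mm.
- home (a point): point on the deck where the plate's origin lies when fully home (leading end against the stop), 25 mm further in than the mouth; the plate's outer 35 mm then stay outside the channel, over the deck.
- screwdriver: blue screwdriver, 171 mm long, bystander
- solder_spool: grey solder reel, 60 mm across, 34 mm high, bystander; it stands before the tall finned metal cases (140 mm high, right edge about 0.13 m left of the robot's middle) on the left of the bench, which the arm must pass over or round
- tweezers: steel tweezers, 168 mm long, bystander
- flux_lid: pale round lid, 51 mm across, 9 mm high, bystander

How it is judged:
By the outcome, as a careful person would: the job done as asked, in the order asked, and still so for the second after the job is handed in, with the robot touching nothing.
It also fails if it takes over 64 s, if anything falls off the work surface, if the arm or the gripper's body presses on something with over 40 N, if the wrist force passes 120 N, or if a joint passes its speed limit or range.

### The arm

A 7-joint arm with a two-finger parallel gripper is mounted at the origin on a cart in front of the work surface, level with it; the furniture and walls round the work are solid. World frame = base frame: x ahead of the robot, y to its left, z up, the work surface at z = 0. Lengths are in m, angles in degrees, forces in N, time in s.
With the tool pointing down it reaches from about 0.425 to 0.95 m from the base axis. Payload 4.7 kg.
Tool frame: the origin (TCP) lies at the very end of the fingers, on their centre line; the grasp point (between the pads) lies 19 mm behind it; z points along the fingers, y is the line along which they close (so a half turn about z gives the same grasp; the last joint's range is limited). The gripper opens to 87 mm and grips with 3 to 60 N. Pads are 19 mm wide; open, the fingers measure 117 mm over their backs; the gripper's body (75 mm by 190 mm) begins 51 mm behind the grasp point.
Start: joints at [-78.318, 26.849, -2.785, 87.806, 1.381, 65.374, -4.715], TCP at [0.156, 0.657, 0.191] pointing down, gripper open.
Joint ranges: [-148.3, 148.3], [-19.14, 114.17], [-79.39, 73.82], [5.75, 140.21], [-59.74, 239.74], [12.07, 113.84], [-152.46, 152.46]. Speed limits (degrees/s): [147.25, 147.25, 180, 180, 180, 180, 180].

### API

Orientations are given as [roll, pitch, yaw] about the fixed x, y, z axes, in that order (R = Rz(yaw) Ry(pitch) Rx(roll)).
In Python, from plant import ctrl gives the robot as it stands. The module is installed in compiled form; this text tells all that it offers.
- The arm moves only by the tool move_arm, never from a script. Its argument "steps" is a list of rows, each a list of 6 numbers: the shift along the tool's x, y, z in cm, then the turn, a rotation vector about the tool's x, y, z in rad. A call has 1 to 8 rows; each row is the pose to reach, as a shift and turn from the pose commanded when the call began, along the tool's axes at that moment; what a row does not reach only later rows make up. A row lasts 1/12 s, in which the tool goes at most 41.7 mm and 7.16 degrees, less where a joint would pass 70% of its speed; a pose out of reach is approached as far as the arm can. A call with a gripper value outside its range is refused whole. "jaw" is the finger opening in cm, from 0 to 8.7, set as the call begins (left out, the last holds). The fingers move at their own pace and stop on an object; "newtons" is the grip in N (left out, the last holds). Time passes only in rows, so rows that repeat a pose let the fingers close. It gives the time, the measured TCP pose, the force, the opening and the grip force at its end, in the units of the state.
- ctrl.get_obs(): the state, without advancing time (a new reading comes with each control period).
- ctrl.get_image(name): name is "scene" or "top" or "wrist"; returns a dict with "color" (480x640x3 uint8, blue, green, red), "fx", "fy", "cx", "cy" (pixels), "R" (3x3) and "t" (3): a world point X has camera coordinates R X + t. Camera axes: x right, y down, z forward; pixel columns grow to the right and rows downward; lengths in m; the calibration is good to about 2 mm. The wrist camera is an equidistant fisheye: a pixel r from the principal point sees the ray r / f radians off the axis. A picture is of the moment at which its call begins. There is no depth.
- ctrl.close_job(): hands the job in; it is judged then, once.
Trained networks look in the newest picture that a camera, given by its name, has taken for a name from the list of things; names that differ only in an ending like _2 or _b are one class to them, and where a whole thing is asked for, a point or a joint stands for the part that bears it (a point fixed in the world has none). Each returns a list of dicts, best first, with "p" (0 to 1); they miss things now and then, are a little off and sometimes report something else, mostly with a low value. They report only what shows in the picture. A call takes as long as a camera call.
- ctrl.look_for(camera, name): "location" ([x, y, z] in m, in world coordinates, good to about 4 mm: the middle of the surface that is visible of it).
- ctrl.pinpoint(camera, name): "location" ([x, y, z] in m, in world coordinates, good to about 4 mm: a listed point, or the origin of a listed thing).
The state is a dict: "time_s": time; "joint_pos": joint angles; "joint_velocities": joint speeds; "joint_efforts": joint torques, N m; "eef_pos": TCP position; "orientation": TCP orientation; "contact_force": force on the tool from outside, world axes, zero at the start; "torque": the same for the moment, N m; "opening": finger opening in m; "gripper_force": force on a finger pad.
Only numpy, scipy, OpenCV 4.12 (cv2) and the standard library are available. Lean on these libraries where they do the work, as an engineer would, in place of code of your own. Each camera call takes 0.05 s, during which the arm holds its last target. There are 200 camera calls.

## Working session

There is one attempt and no reset: what is moved stays moved. The work goes in short steps, Python scripts to look and compute and a tool call to move; the robot and the scene stay as the last step left them, time stands still between calls to the robot, and variables do not carry over. Pictures are saved under pics/ and viewed, at most 10 in all, crops included, and the job is handed in when it is done.

Besides the shell and the picture viewer there is one more tool, called after "Call:" by a JSON object that holds its "op" and its "data", one argument or row to a line. move_arm: Moves the arm, as the interface text tells. Its arguments: {"type":"object","properties":{"steps":{"type":"array"},"jaw":{"type":"number"},"newtons":{"type":"number"}},"required":["steps"]}

```bash
mkdir -p pics; cat > h.py <<'E'
import numpy as np, cv2
from scipy.spatial.transform import Rotation as Ro
from plant import ctrl
def pose():
    o=ctrl.get_obs(); return np.array(o['eef_pos']),Ro.from_euler('xyz',o['orientation'],degrees=True),o
def delta(p,R):
    """target pos, Rotation -> tool-frame shift cm and rotvec"""
    p0,R0,o=pose(); print('d',np.round(R0.inv().apply(np.array(p)-p0)*100,2),np.round((R0.inv()*R).as_rotvec(),3))
E
python3 - <<'E'
from h import *
p,R,o=pose(); print(o)
for c in ('top','scene'):
    im=ctrl.get_image(c); cv2.imwrite(f'pics/{c}1.png',im['color'])
    for n in ('plate','tray','press_spot','raised_end','ridge','preheater','mouth','home','screwdriver','solder_spool','tweezers','flux_lid'):
        r=ctrl.pinpoint(c,n)[:2]; print(c,n,[(np.round(a['location'],3).tolist(),round(a['p'],2)) for a in r])
E
```

```text
{'time_s': 0.0, 'joint_pos': array([-78.3182509 ,  26.89694708,  -2.78275049,  87.87310303,
         1.3802294 ,  65.37440609,  -4.71409238]), 'joint_velocities': array([-0.0069279 ,  0.13556235,  0.0575669 , -0.08852425,  0.01963289,
       -0.12653979,  0.06574522]), 'joint_efforts': array([-5.59315777e-04, -5.07979882e+01, -7.95022119e-02, -2.36154020e+01,
       -6.09912677e-02,  3.79599526e-02,  1.77082002e-04]), 'eef_pos': array([0.1555689 , 0.65615695, 0.19000821]), 'orientation': array([-1.79889148e+02,  4.19882256e-03,  1.66663926e+02]), 'contact_force': array([ 0.10939853, -0.28199107,  1.13321584]), 'torque': array([ 0.02766583, -0.03850408,  0.00554551]), 'gripper_force': 0.0, 'opening': 0.08700146868992496}
top plate [([0.549, -0.271, 0.039], 0.87), ([0.376, -0.169, -0.003], 0.74)]
top tray [([0.545, -0.268, -0.0], 0.89)]
top press_spot [([0.507, -0.254, 0.048], 0.66), ([0.399, 0.281, -0.004], 0.36)]
top raised_end []
top ridge [([0.543, -0.267, 0.037], 0.78)]
top preheater [([0.562, -0.031, 0.003], 0.76)]
top mouth [([0.603, -0.03, 0.02], 0.8)]
top home [([0.628, -0.037
[... 196 characters left out ...]
 0.68)]
scene plate [([0.546, -0.269, 0.034], 0.82)]
scene tray [([0.548, -0.265, -0.002], 0.63)]
scene press_spot [([0.505, -0.259, 0.053], 0.83), ([0.628, -0.04, 0.024], 0.59)]
scene raised_end [([0.591, -0.274, 0.077], 0.87)]
scene ridge [([0.545, -0.269, 0.031], 0.97), ([0.548, -0.267, -0.002], 0.27)]
scene preheater [([0.564, -0.028, 0.0], 0.56), ([0.606, -0.031, 0.019], 0.17)]
scene mouth [([0.603, -0.035, 0.016], 0.92)]
scene home [([0.626, -0.041, 0.022], 0.57)]
scene screwdriver [([0.396, 0.28, 0.003], 0.88), ([0.384, 0.114, 0.001], 0.21)]
scene solder_spool [([0.385, 0.114, 0.001], 0.97)]
scene tweezers [([0.377, -0.17, 0.004], 0.76)]
scene flux_lid [([0.404, -0.376, 0.003], 0.57)]
```

View pics/top1.png

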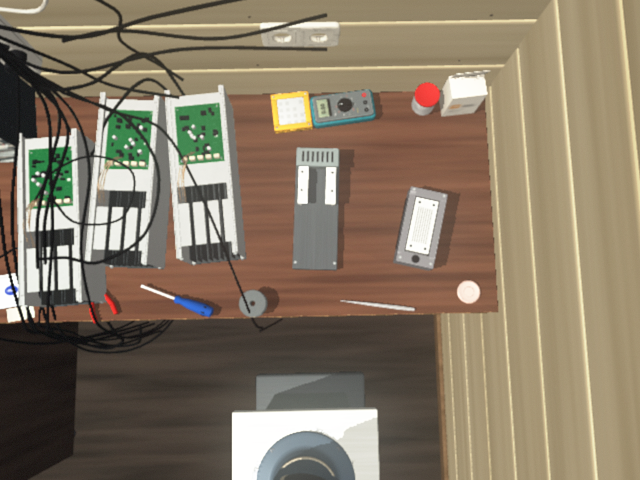

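View pics/scene1.png

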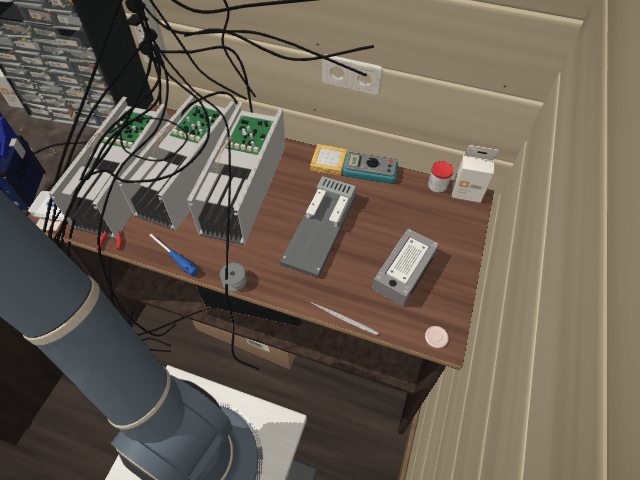

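The top view shows the tray (mark at (416,259), plate at (421,223)), the preheater with its deck towards the robot (293–338, 205–268) and its channel at (317,185). The tweezers and lid are near the front edge. The scene view agrees. Next I measure yaws and fit the frames.

```bash
cat >> h.py <<'E'
def bp(im,uv,z):
    uv=np.atleast_2d(uv).astype(float); d=np.c_[(uv[:,0]-im['cx'])/im['fx'],(uv[:,1]-im['cy'])/im['fy'],np.ones(len(uv))]@im['R']
    c=-im['R'].T@im['t']; return c+d*((z-c[2])/d[:,2])[:,None]
E
python3 - <<'E'
from h import *
im=ctrl.get_image('top'); g=cv2.cvtColor(im['color'],cv2.COLOR_BGR2GRAY)
hsv=cv2.cvtColor(im['color'],cv2.COLOR_BGR2HSV)
def seg(roi,mask,z,nm):
    m=np.zeros_like(g); x0,y0,x1,y1=roi; m[y0:y1,x0:x1]=mask[y0:y1,x0:x1]*255
    cs,_=cv2.findContours(m,cv2.RETR_EXTERNAL,cv2.CHAIN_APPROX_NONE); c=max(cs,key=cv2.contourArea)[:,0]
    P=bp(im,c,z)[:,:2]; r=cv2.minAreaRect((P*1000).astype(np.float32)); print(nm,np.round(r[0],1),np.round(r[1],1),round(r[2],2))
sat=hsv[...,1]
seg((390,180,455,275),(sat<60)&(g>60),.051,'tray')
seg((395,185,450,265),(g>150),.051,'plate')
seg((285,200,345,275),(sat<60),.02,'deck')
seg((285,140,345,275),(sat<60),.02,'preheater')
big=cv2.resize(im['color'][140:280,280:460],None,fx=4.4,fy=4.2,interpolation=cv2.INTER_CUBIC); cv2.imwrite('pics/z.png',big[:600,:800])
E
```

```text
tray [ 541.1 -264.1] [ 90.  177.3] 76.03
plate [ 543.1 -265.9] [ 82.7 169.4] 76.24
deck [535.7 -31.7] [100.6 158.9] 87.48
preheater [597.  -34.5] [100.7 281.8] 87.32
```

View pics/z.png

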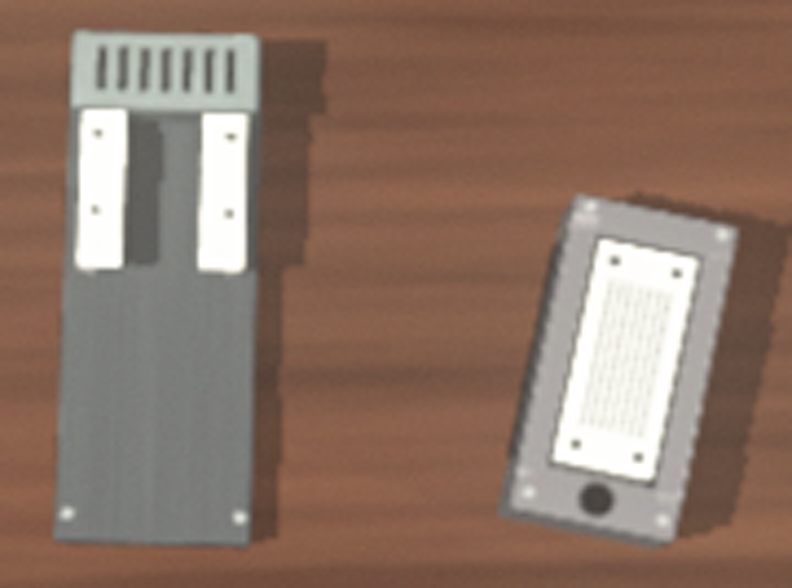

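The zoom shows the tray turned about -14° with its mark at the near end, and the preheater turned about -2.6°. The deck is clear and the plate's top shows white.

```bash
python3 - <<'E'
from h import *
im=ctrl.get_image('top'); g=cv2.cvtColor(im['color'],cv2.COLOR_BGR2GRAY)
for th in (200,215):
    m=np.zeros_like(g); m[185:265,395:450]=(g[185:265,395:450]>th)*255
    cs,_=cv2.findContours(m,cv2.RETR_EXTERNAL,cv2.CHAIN_APPROX_NONE); c=max(cs,key=cv2.contourArea)[:,0]
    r=cv2.minAreaRect((bp(im,c,.051)[:,:2]*1000).astype(np.float32)); print(r)
print('cam',-im['R'].T@im['t'])
for w,y in (((.35,.36,.25),None),((.45,.04,.25),None),((.503,-.257,.10),None)):
    for yaw in (-13.8,166.2):
        delta(w,Ro.from_euler('xyz',[180,0,yaw],degrees=True))
print(ctrl.get_obs()['joint_pos'])
E
```

```text
((546.5473022460938, -267.2362976074219), (51.20596694946289, 121.16361999511719), 76.13140106201172)
((546.578857421875, -267.150634765625), (50.52521514892578, 120.68144989013672), 76.1341552734375)
cam [ 0.34661447 -0.04024257  1.30963429]
d [-25.75 -24.4   -5.9 ] [ 0.     0.    -3.134]
d [-25.75 -24.4   -5.9 ] [ 0.    -0.     0.008]
d [-42.87 -53.23  -5.9 ] [ 0.     0.    -3.134]
d [-42.87 -53.23  -5.9 ] [ 0.    -0.     0.008]
d [-54.88 -80.91   9.1 ] [ 0.     0.    -3.134]
d [-54.88 -80.91   9.1 ] [ 0.    -0.     0.008]
[-78.31752976  26.84876181  -2.78517986  87.80681012   1.38209123
  65.37315884  -4.71644712]
```

Call:
{"op": "move_arm", "data": {
  "steps": [
    [0,0,-4,0,0,0],
    [-2,-2,-6,0,0,0],
    [-25.7,-24.4,-6,0,0,0],
    [-25.7,-24.4,-6,0,0,0],
    [-25.7,-24.4,-6,0,0,0],
    [-25.7,-24.4,-6,0,0,0],
    [-25.7,-24.4,-6,0,0,0],
    [-25.7,-24.4,-6,0,0,0]
  ],
  "jaw": 0,
  "newtons": 45
}}

```text
time_s: 2.07
eef_pos: [0.3085, 0.4219, 0.2513]
orientation: [180.0, 0.0, 166.7]
contact_force: [0.8, 0.3, -0.4]
opening: 0.0417
gripper_force: 0.0
```

```bash
python3 - <<'E'
from h import *
R=Ro.from_euler('xyz',[180,0,166.1],degrees=True)
delta((.35,.36,.25),R);delta((.46,.04,.22),R);delta((.503,-.257,.15),R)
E
```

```text
d [-5.47 -5.06  0.13] [0.001 0.    0.01 ]
d [-23.54 -33.67   3.11] [0.001 0.    0.01 ]
d [-34.57 -61.58  10.09] [0.001 0.    0.01 ]
```

Call:
{"op": "move_arm", "data": {
  "steps": [
    [-5,-5,0,0,0,0],
    [-23.5,-33.7,0,0,0,0.01],
    [-23.5,-33.7,0,0,0,0.01],
    [-23.5,-33.7,0,0,0,0.01],
    [-23.5,-33.7,0,0,0,0.01],
    [-23.5,-33.7,0,0,0,0.01],
    [-23.5,-33.7,0,0,0,0.01],
    [-23.5,-33.7,0,0,0,0.01]
  ]
}}

```text
time_s: 2.73
eef_pos: [0.4316, 0.1129, 0.2515]
orientation: [179.9, 0.0, 166.1]
contact_force: [0.9, 0.6, 0.7]
opening: 0.0004
gripper_force: 0.0
```

```bash
python3 - <<'E'
from h import *
R=Ro.from_euler('xyz',[180,0,166.1],degrees=True)
delta((.46,.04,.22),R);delta((.503,-.257,.12),R)
print(ctrl.get_obs()['joint_pos'])
E
```

```text
d [-4.5  -6.4   3.14] [ 0.001  0.001 -0.   ]
d [-15.81 -34.21  13.12] [ 0.001  0.001 -0.   ]
[-38.58337294   1.20300016  19.03398795 113.43973219  -0.46904444
  65.35198808  56.74103807]
```

Call:
{"op": "move_arm", "data": {
  "steps": [
    [-4,-5,0,0,0,0],
    [-15.8,-34.2,6,0,0,0],
    [-15.8,-34.2,6,0,0,0],
    [-15.8,-34.2,6,0,0,0],
    [-15.8,-34.2,6,0,0,0],
    [-15.8,-34.2,6,0,0,0],
    [-15.8,-34.2,6,0,0,0],
    [-15.8,-34.2,6,0,0,0]
  ]
}}

```text
time_s: 3.4
eef_pos: [0.4948, -0.2082, 0.1998]
orientation: [180.0, 0.1, 166.1]
contact_force: [1.9, 0.4, 0.6]
opening: 0.0007
gripper_force: 0.0
```

```bash
python3 - <<'E'
from h import *
R=Ro.from_euler('xyz',[180,0,166.1],degrees=True)
for n in ('plate','press_spot'):
  r=ctrl.pinpoint('wrist',n)[:2]; print(n,[(np.round(a['location'],3).tolist(),round(a['p'],2)) for a in r])
for i in range(3): ctrl.look_for('top','plate')
delta((.503,-.257,.06),R)
print(pose()[2]['eef_pos'],ctrl.get_obs()['joint_pos'])
E
```

```text
Traceback (most recent call last):
ValueError: no camera of that name has taken a picture
```

```bash
python3 - <<'E'
from h import *
R=Ro.from_euler('xyz',[180,0,166.1],degrees=True)
ctrl.get_image('wrist')
for n in ('plate','press_spot'):
  r=ctrl.pinpoint('wrist',n)[:2]; print(n,[(np.round(a['location'],3).tolist(),round(a['p'],2)) for a in r])
delta((.502,-.256,.06),R)
print(pose()[2]['eef_pos'],ctrl.get_obs()['joint_pos'],pose()[2]['contact_force'])
E
```

```text
plate [([0.548, -0.271, 0.033], 0.69)]
press_spot []
d [-1.96 -4.22 13.95] [-0.002 -0.001 -0.007]
[ 0.49365372 -0.21008014  0.19939279] [-10.95080595  14.8940705   35.84888552 107.71858609  -9.82637212
  60.50720318 104.53076617] [ 0.68518594  0.45242241 -0.17573824]
```

Call:
{"op": "move_arm", "data": {
  "steps": [
    [-1,-2,3,0,0,0],
    [-2,-4.2,6,0,0,0],
    [-2,-4.2,9.5,0,0,0],
    [-2,-4.2,12.5,0,0,0],
    [-2,-4.2,13.5,0,0,0],
    [-2,-4.2,13.5,0,0,0],
    [-2,-4.2,13.5,0,0,0]
  ]
}}

```text
time_s: 4.13
eef_pos: [0.5048, -0.2511, 0.0656]
orientation: [180.0, 0.0, 166.2]
contact_force: [1.6, 0.1, 0.2]
opening: 0.0005
gripper_force: 0.0
```

```bash
python3 - <<'E'
from h import *
R=Ro.from_euler('xyz',[180,0,166.1],degrees=True)
delta((.502,-.256,.038),R)
print(pose()[2]['eef_pos'],pose()[2]['contact_force'])
im=ctrl.get_image('scene'); cv2.imwrite('pics/s2.png',cv2.resize(im['color'][180:330,280:480],None,fx=4,fy=4))
E
```

```text
d [ 0.16 -0.55  2.76] [0.    0.001 0.001]
[ 0.50482649 -0.25108065  0.06561822] [1.58064284 0.08627719 0.22183303]
```

View pics/s2.png

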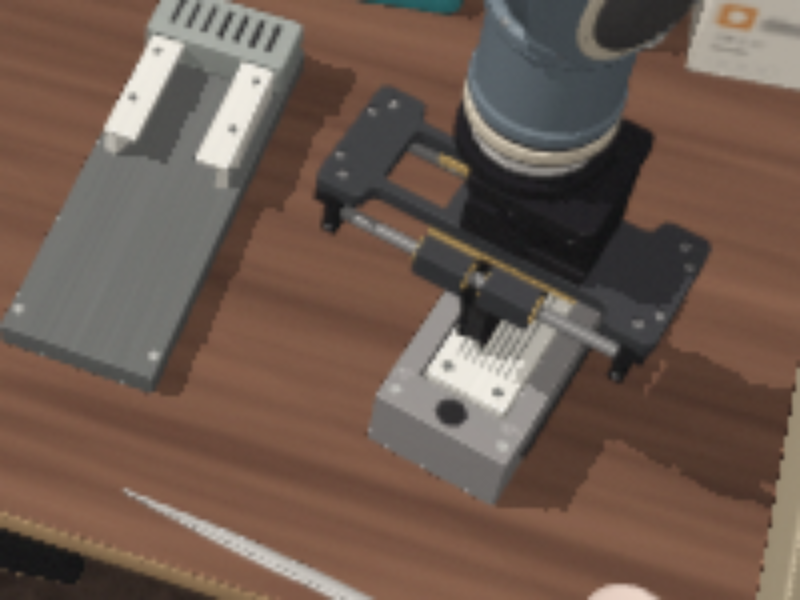

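The closed fingers are over the plate, in from the mark's end (mark at (452,412), fingertip near (475,330)). I'll correct by 5 mm, then press.

Call:
{"op": "move_arm", "data": {
  "steps": [
    [0.2,-0.5,0,0,0,0],
    [0.2,-0.5,0.6,0,0,0],
    [0.2,-0.5,0.6,0,0,0],
    [0.2,-0.5,0.6,0,0,0]
  ]
}}

```text
time_s: 4.52
eef_pos: [0.5009, -0.2563, 0.0592]
orientation: [180.0, 0.0, 166.1]
contact_force: [0.5, 0.4, 0.4]
opening: 0.0004
gripper_force: 0.0
```

```bash
python3 - <<'E'
from h import *
R=Ro.from_euler('xyz',[180,0,166.1],degrees=True)
delta((.502,-.256,.038),R)
ctrl.get_image('wrist')
for n in ('press_spot','tray'):
  r=ctrl.pinpoint('wrist',n)[:2]; print(n,[(np.round(a['location'],3).tolist(),round(a['p'],2)) for a in r])
delta((.502,-.256,.038),R)
print(pose()[2]['eef_pos'],pose()[2]['contact_force'])
E
```

```text
d [-0.1   0.05  2.12] [ 0.     0.001 -0.   ]
press_spot []
tray []
d [-0.1   0.05  2.1 ] [ 0.  0. -0.]
[ 0.50093512 -0.25628109  0.05899714] [0.30738414 0.54488183 0.08187036]
```

Good. Press down to 13 mm below the rim (z = 0.038), gradually.

Call:
{"op": "move_arm", "data": {
  "steps": [
    [-0.1,0,0.5,0,0,0],
    [-0.1,0,0.9,0,0,0],
    [-0.1,0,1.2,0,0,0],
    [-0.1,0,1.5,0,0,0],
    [-0.1,0,1.8,0,0,0],
    [-0.1,0,2.1,0,0,0],
    [-0.1,0,2.2,0,0,0],
    [-0.1,0,2.2,0,0,0]
  ]
}}

```text
time_s: 5.33
eef_pos: [0.5015, -0.2565, 0.0364]
orientation: [180.0, -0.0, 166.1]
contact_force: [-0.2, 0.7, 1.0]
opening: 0.0006
gripper_force: 0.0
```

```bash
python3 - <<'E'
from h import *
im=ctrl.get_image('scene'); cv2.imwrite('pics/s3.png',cv2.resize(im['color'][200:320,340:480],None,fx=4,fy=4))
print(pose()[2]['eef_pos'],pose()[2]['contact_force'])
E
```

```text
[ 0.50166453 -0.25655755  0.03665019] [-0.38511125 -0.19306531  0.75357646]
```

View pics/s3.png

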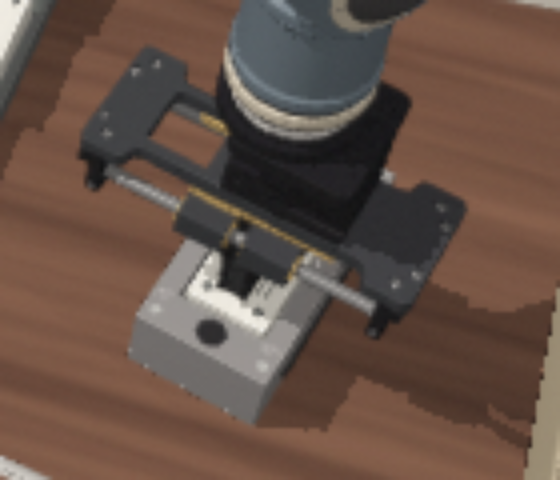

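It looks tipped: the far part of the plate now stands up behind the fingers. I'll lift clear and check.

Call:
{"op": "move_arm", "data": {
  "steps": [
    [0,0,-3,0,0,0],
    [0,0,-7,0,0,0],
    [0,0,-11,0,0,0],
    [3,0,-12,0,0,0],
    [6,0,-12,0,0,0],
    [6,0,-12,0,0,0]
  ],
  "jaw": 8.7
}}

```text
time_s: 5.88
eef_pos: [0.4383, -0.2414, 0.1573]
orientation: [179.8, -0.1, 165.9]
contact_force: [-0.8, 0.1, -0.7]
opening: 0.0325
gripper_force: 0.0
```

```bash
cat >> h.py <<'E'
T0=np.array([.546,-.267,0]); YT=-13.9
RT=Ro.from_euler('z',YT,degrees=True)
R0=Ro.from_euler('xyz',[180,0,YT+180],degrees=True)
Rtilt=RT*Ro.from_euler('y',-28,degrees=True)*RT.inv()*R0
def tray(x,y,z): return T0+RT.apply(np.array([x,y,z])/1000)
def pin(c,*ns):
    im=ctrl.get_image(c)
    for n in ns: print(c,n,[(np.round(a['location'],4).tolist(),round(a['p'],2)) for a in ctrl.pinpoint(c,n)[:2]])
    return im
E
python3 - <<'E'
from h import *
im=pin('scene','raised_end','plate'); pin('wrist','raised_end','plate'); pin('top','raised_end','plate')
cv2.imwrite('pics/s4.png',cv2.resize(im['color'][200:320,340:480],None,fx=4,fy=4))
g=tray(41,0,59.1); print(g, tray(43.3,0,76)); zt=Rtilt.apply([0,0,1])
delta(g-.07*zt,Rtilt); delta(g,Rtilt)
E
```

```text
scene raised_end [([0.5053, -0.2561, 0.0506], 0.57)]
scene plate [([0.5486, -0.2674, 0.0316], 0.58)]
wrist raised_end [([0.6299, -0.0363, 0.0222], 0.54)]
wrist plate [([0.5468, -0.2681, 0.0355], 0.62)]
top raised_end [([0.5878, -0.2776, 0.0786], 0.62), ([0.3794, 0.1092, 0.0019], 0.47)]
top plate [([0.5495, -0.2718, 0.0383], 0.61), ([0.3796, 0.1106, 0.0032], 0.6)]
[ 0.58579938 -0.27684935  0.0591    ] [ 0.58803202 -0.27740187  0.076     ]
d [-11.31   0.05   3.55] [-0.001 -0.489  0.   ]
d [-14.6    0.06   9.73] [-0.001 -0.489  0.   ]
```

View pics/s4.png

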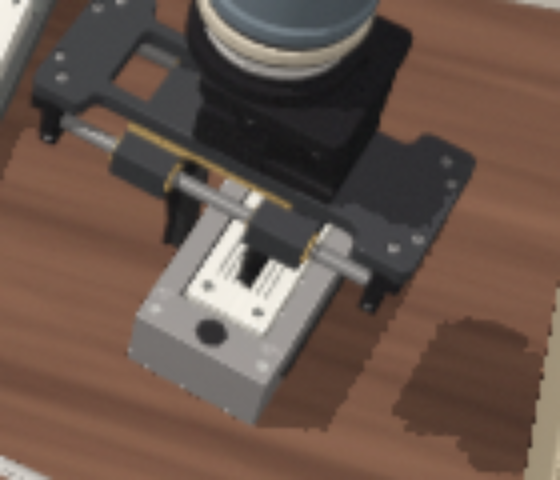

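```bash
python3 - <<'E'
from h import *
im=ctrl.get_image('top')['color']; a=cv2.imread('pics/top1.png')
sc=ctrl.get_image('scene')['color']; b=cv2.imread('pics/scene1.png'); w=ctrl.get_image('wrist')['color']
f=lambda i,x0,y0,x1,y1,s:cv2.resize(i[y0:y1,x0:x1],None,fx=s,fy=s)
r1=np.hstack([f(a,390,180,455,280,3),f(im,390,180,455,280,3)])
r2=np.hstack([f(b,370,220,450,310,3),f(sc,370,220,450,310,3)])
W=cv2.resize(w,(400,300)); H=600
c=np.zeros((600,800,3),np.uint8); c[:300,:390]=r1; c[300:570,:480]=r2; c[:300,400:]=W
cv2.imwrite('pics/cmp.png',c); print(pose()[2]['eef_pos'],pose()[2]['time_s'])
E
```

```text
[ 0.44362    -0.24222794  0.15653921] 6.4833
```

View pics/cmp.png

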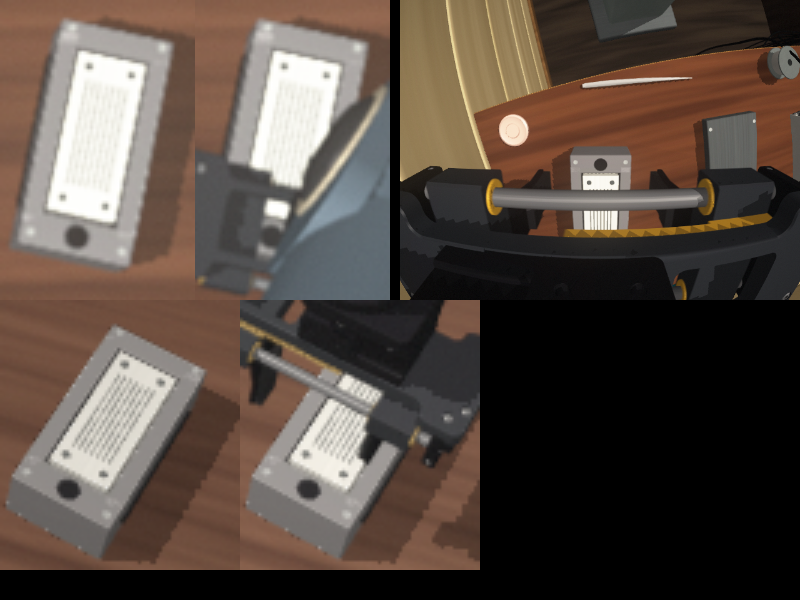

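```bash
python3 - <<'E'
from h import *
im=ctrl.get_image('scene')
def pr(P):
    c=im['R']@np.array(P)+im['t']; return np.array([im['fx']*c[0]/c[2]+im['cx'],im['fy']*c[1]/c[2]+im['cy']])
for nm,P in dict(pressed=(.5015,-.2565,.0364),z051=(.5015,-.2565,.051),z066=(.5015,-.2565,.066),far=(.54,-.266,.06)).items(): print(nm,np.round((pr(P)-[340,200])*4))
p,R,o=pose()
for s in (1,-1): print('finger now',np.round((pr(p+R.apply([0,s*o['opening']/2,0]))-[370,220])*3+[240,300]))
for s in (-59.25,60.75): print(np.round((pr(tray(s,0,51))-[340,200])*4), 'mark',np.round((pr(tray(-74,0,51))-[340,200])*4))
E
```

```text
pressed [229. 307.]
z051 [233. 294.]
z066 [236. 280.]
far [267. 237.]
finger now [254. 416.]
finger now [361. 473.]
[221. 311.] mark [209. 329.]
[314. 166.] mark [209. 329.]
```

```bash
python3 - <<'E'
from h import *
w=ctrl.get_image('wrist'); print(w['fx'],w['cx'],w['cy'],-w['R'].T@w['t'],ctrl.get_obs()['eef_pos'],ctrl.get_obs()['joint_pos'])
def pw(P,dz=0):
    c=w['R']@(np.array(P)-[0,0,dz])+w['t']; th=np.arctan2(np.hypot(*c[:2]),c[2]); u=c[:2]/np.hypot(*c[:2])*th*w['fx']; return np.round(u+[w['cx'],w['cy']],1)
# dz = amount by which the real camera is higher
hs=cv2.cvtColor(w['color'],cv2.COLOR_BGR2GRAY)
m=((hs<70)*255).astype(np.uint8); n,l,s,c=cv2.connectedComponentsWithStats(m[240:285,295:345]); print([(s[i].tolist(),np.round(c[i]+[295,240],1)) for i in range(1,n)])
for nm,P in dict(mark=tray(-74,0,51),platenear=tray(-59.25,0,51),lid=(.405,-.376,.009)).items(): print(nm,pw(P),pw(P,.014))
E
```

```text
371.64829954431775 319.99036501379425 238.55362153144938 [ 0.37640985 -0.22533759  0.35162535] [ 0.44357129 -0.24218318  0.15666222] [ -7.07311837  14.72316017  37.05112509 114.46085337 -10.86962182
  54.20178821 111.5598795 ]
[([16, 14, 20, 19, 296], array([320.4, 263.2]))]
mark [320.5 262.6] [320.5 257.6]
platenear [320.5 278.7] [320.5 273.2]
lid [178.6 212.5] [183.5 209.9]
```

```bash
python3 - <<'E'
from h import *
w=ctrl.get_image('wrist')
def pw(P):
    c=w['R']@np.array(P)+w['t']; th=np.arctan2(np.hypot(*c[:2]),c[2]); u=c[:2]/np.hypot(*c[:2])*th*w['fx']; return np.round(u+[w['cx'],w['cy']],1)
p,R,o=pose()
for k in (0,14,28): print(k,[pw(p+R.apply([0.0095,s*o['opening']/2,-k/1000])) for s in (1,-1)])
g=cv2.cvtColor(w['color'],cv2.COLOR_BGR2GRAY); print(g[240:330:3,215],g[240:330:3,222]); cv2.imwrite('pics/w.png',w['color'])
delta((.502,-.256,.06),R0)
E
```

```text
0 [array([396.7, 252.8]), array([242.7, 252.8])]
14 [array([402. , 260.7]), array([237.5, 260.7])]
28 [array([407.9, 269.6]), array([231.5, 269.7])]
[ 73  77  85  87  89  91  92  89  89  82  68  30  31  30  30  37  37  36
  34  31  27  67  86  98 107 127 145 138 116 110] [ 74  80  86  92  91  92  90  88  86  81  79  67  37  37  35  35  35  34
  35  34  27  62  88  99 106 129 145 140 116 111]
d [-6.01  0.07  9.67] [-0. -0. -0.]
```

Call:
{"op": "move_arm", "data": {
  "steps": [
    [-3,0,2,0,0,0],
    [-6,0,5,0,0,0],
    [-6,0,9,0,0,0],
    [-6,0,11.5,0,0,0],
    [-6,0,11.5,0,0,0],
    [-6,0,11.5,0,0,0]
  ],
  "jaw": 0
}}

```text
time_s: 7.13
eef_pos: [0.5008, -0.2565, 0.041]
orientation: [-180.0, -0.2, 166.1]
contact_force: [0.0, 0.0, 1.2]
opening: 0.0548
gripper_force: 0.0
```

```bash
python3 - <<'E'
from h import *
ctrl.get_image('top'); delta((.502,-.256,.036),R0); o=pose()[2]; print(o['opening'],o['contact_force'])
E
```

```text
d [0.04 0.12 0.66] [-0.     0.001 -0.001]
0.05126125837644376 [ 0.04343719 -0.17617341  0.97027725]
```

Fingers are still closing, above the plate. I'll wait for them, then press in small steps while watching the force.

Call:
{"op": "move_arm", "data": {
  "steps": [
    [0,0,0,0,0,0],
    [0,0,0,0,0,0],
    [0,0,0,0,0,0],
    [0,0,0,0,0,0],
    [0,0,0,0,0,0],
    [0,0,0.3,0,0,0],
    [0,0,0.6,0,0,0],
    [0,0,0.7,0,0,0]
  ]
}}

```text
time_s: 7.85
eef_pos: [0.5014, -0.2563, 0.0342]
orientation: [180.0, -0.1, 166.1]
contact_force: [-0.8, -0.4, 0.3]
opening: 0.0024
gripper_force: 0.0
```

Call:
{"op": "move_arm", "data": {
  "steps": [
    [0,0,0.2,0,0,0],
    [0,0,0.3,0,0,0],
    [0,0,0.3,0,0,0]
  ]
}}

```text
time_s: 8.1
eef_pos: [0.5015, -0.2565, 0.0314]
orientation: [180.0, -0.0, 166.1]
contact_force: [-0.6, 0.5, 0.2]
opening: 0.0004
gripper_force: 0.0
```

Call:
{"op": "move_arm", "data": {
  "steps": [
    [0,0,0.2,0,0,0],
    [0,0,0.4,0,0,0],
    [0,0,0.4,0,0,0]
  ]
}}

```text
time_s: 8.35
eef_pos: [0.5015, -0.2564, 0.0274]
orientation: [180.0, -0.0, 166.1]
contact_force: [0.5, -0.0, 0.2]
opening: 0.0003
gripper_force: 0.0
```

```bash
python3 - <<'E'
from h import *
im=ctrl.get_image('scene'); sc=im['color']; b=cv2.imread('pics/scene1.png')
def pr(P):
    c=im['R']@np.array(P)+im['t']; return np.array([im['fx']*c[0]/c[2]+im['cx'],im['fy']*c[1]/c[2]+im['cy']])
f=lambda i:cv2.resize(i[235:295,375:430],None,fx=7,fy=7,interpolation=cv2.INTER_CUBIC)
cv2.imwrite('pics/cmp2.png',np.hstack([f(b),f(sc)])); 
for z in (.0274,.04,.051): print(np.round((pr((.5015,-.2564,z))-[375,235])*7+[385,0]))
E
```

```text
[536. 305.]
[542. 286.]
[547. 269.]
```

View pics/cmp2.png

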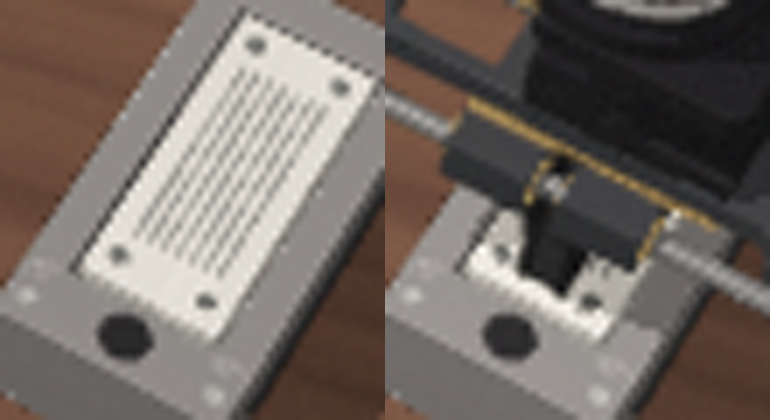

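The picture shows the fingertips just above the plate's surface (tip at about (550,295)) and the plate still flush. So the fingers end some 20 mm short of the reported TCP. I continue until contact.

Call:
{"op": "move_arm", "data": {
  "steps": [
    [0,0,0.15,0,0,0],
    [0,0,0.15,0,0,0],
    [0,0,0.15,0,0,0]
  ]
}}

```text
time_s: 8.65
eef_pos: [0.5017, -0.2565, 0.0262]
orientation: [180.0, -0.0, 166.1]
contact_force: [-0.0, 0.5, 0.6]
opening: 0.0003
gripper_force: 0.0
```

Call:
{"op": "move_arm", "data": {
  "steps": [
    [0,0,0.15,0,0,0],
    [0,0,0.15,0,0,0],
    [0,0,0.15,0,0,0]
  ]
}}

```text
time_s: 8.9
eef_pos: [0.5017, -0.2565, 0.0247]
orientation: [180.0, -0.0, 166.1]
contact_force: [0.1, -0.0, -0.9]
opening: 0.0001
gripper_force: 0.0
```

Call:
{"op": "move_arm", "data": {
  "steps": [
    [0,0,0.15,0,0,0],
    [0,0,0.15,0,0,0],
    [0,0,0.15,0,0,0]
  ]
}}

```text
time_s: 9.15
eef_pos: [0.5017, -0.2565, 0.0232]
orientation: [180.0, -0.0, 166.1]
contact_force: [0.8, 0.0, 0.4]
opening: 0.0002
gripper_force: 0.0
```

Call:
{"op": "move_arm", "data": {
  "steps": [
    [0,0,0.15,0,0,0],
    [0,0,0.15,0,0,0],
    [0,0,0.15,0,0,0]
  ]
}}

```text
time_s: 9.4
eef_pos: [0.5017, -0.2565, 0.0217]
orientation: [180.0, -0.0, 166.1]
contact_force: [0.4, -0.4, -0.6]
opening: 0.0006
gripper_force: 0.0
```

```bash
cat >> h.py <<'E'
def flat():
    """mean image difference of the plate's near strip to the start picture"""
    a=cv2.imread('pics/scene1.png').astype(int); s=ctrl.get_image('scene')['color'].astype(int)
    print('diff',np.abs(a-s)[273:284,388:406].mean(), 'rim',np.abs(a-s)[280:290,384:396].mean())
E
python3 - <<'E'
from h import *
flat()
a=cv2.imread('pics/scene1.png').astype(int); s=cv2.imread('pics/s3.png')
E
```

```text
diff 45.88047138047138 rim 7.761111111111111
```

Call:
{"op": "move_arm", "data": {
  "steps": [
    [0,0,0.15,0,0,0],
    [0,0,0.3,0,0,0],
    [0,0,0.4,0,0,0],
    [0,0,0.4,0,0,0]
  ]
}}

```text
time_s: 9.78
eef_pos: [0.5015, -0.2564, 0.0175]
orientation: [180.0, -0.0, 166.1]
contact_force: [-0.5, -0.1, 0.4]
opening: 0.0006
gripper_force: 0.0
```

```bash
python3 - <<'E'
from h import *
flat()
pin('scene','plate','raised_end','press_spot'); print(ctrl.get_obs()['contact_force'])
a=cv2.imread('pics/scene1.png'); s=ctrl.get_image('scene')['color']; g=lambda i:cv2.cvtColor(i,cv2.COLOR_BGR2GRAY)[266:286:2,385:408:2]
print(g(a));print(g(s))
E
```

```text
diff 66.54040404040404 rim 7.683333333333334
scene plate [([0.5459, -0.2695, 0.032], 0.72), ([0.4012, -0.3704, 0.0038], 0.19)]
scene raised_end []
scene press_spot [([0.5023, -0.2557, 0.0494], 0.96)]
[-0.5087418  -0.32981844  0.35244367]
[[140 140  97 219 222 159 203 217 197 160 187 218]
 [140 143 190 223 221 217 173 160 205 220 196 154]
 [140  81 221 139 217 223 222 218 198 184 204 221]
 [102 218 223 152 191 222 221 221 225 219 199 161]
 [135 170 195 222 222 222 222 224 223 224 224 218]
 [140 140 145 174 209 222 221 225 222 225 222 220]
 [140 140 140 140 139 175 217 224 225 128 115 221]
 [139 140 122  55  54 117 142 181 227 222 220 188]
 [140 141  56  43  42  43 137 139 151 165 230 116]
 [142 141  97  42  41  42 136 140 139 147 131 139]]
[[106 104  90  48  47  28  29  57  71  67  66  67]
 [106 105  91 177 171  22  32  47  48  55  69  67]
 [147  83 174 177 174  29  36  47  48  47  50  58]
 [109 232 237 123 176  27  41  34  29  47  47  48]
 [145 211 234 230 137  35  38  39  23 116 121  48]
 [150 150 158 222 200  81  40  29  17 180 178 172]
 [150 150 150 149 148 235 234  57 172  96 135 176]
 [150 150 130  58  58 124 147 233 234 211 172 169]
 [151 150  62  48  46  46 147 149 158 231 233 137]
 [151 151 106  47  45  44 146 150 151 155 147 150]]
```

```bash
python3 - <<'E'
from h import *
f=lambda i,x0,y0,x1,y1,s:cv2.resize(i[y0:y1,x0:x1],None,fx=s,fy=s,interpolation=cv2.INTER_CUBIC)
sc=ctrl.get_image('scene')['color']; tp=ctrl.get_image('top')['color']; w=ctrl.get_image('wrist')['color']
c=np.zeros((600,800,3),np.uint8)
c[:420,:385]=f(sc,375,235,430,295,7); c[:300,400:640]=f(tp,380,180,460,280,3); c[300:600,400:800]=f(w,220,200,420,350,2)
cv2.imwrite('pics/c3.png',c)
o=ctrl.get_obs(); print(o)
E
```

```text
{'time_s': 10.2333, 'joint_pos': array([  0.25697576,  31.37564892,  29.98206648, 113.25779998,
       -23.23412964,  41.28202708, 120.44880276]), 'joint_velocities': array([ 0.05177664, -0.01197617,  0.00190156, -0.04147005,  0.04111429,
       -0.07813008, -0.03995546]), 'joint_efforts': array([-1.71218828e-03, -4.29882073e+01,  6.75382242e+00, -1.57082069e+01,
        5.40138467e-02,  5.11402264e-02,  4.34342405e-05]), 'eef_pos': array([ 0.50178061, -0.25653433,  0.01782162]), 'orientation': array([1.79995558e+02, 4.17792436e-03, 1.66088953e+02]), 'contact_force': array([-0.26258558,  0.06492119,  0.14749032]), 'torque': array([-0.02002739, -0.00940435, -0.00948995]), 'gripper_force': 0.015243347052660283, 'opening': 0.0006860697809720743}
```

View pics/c3.png

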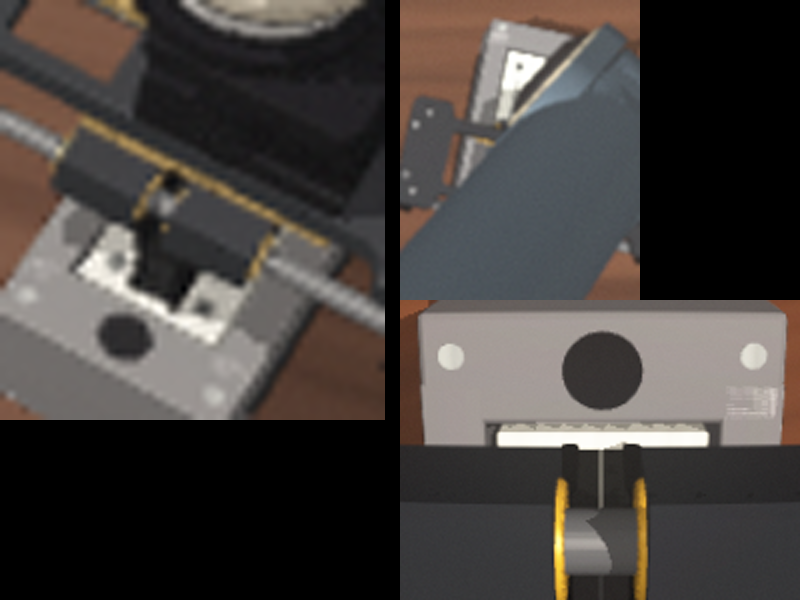

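The plate's near holes have moved about 1 px down (left hole at (117,262)), so the fingertips have just met the plate, about 30 mm behind the reported TCP. I press about 10 mm more.

Call:
{"op": "move_arm", "data": {
  "steps": [
    [0,0,0.2,0,0,0],
    [0,0,0.4,0,0,0],
    [0,0,0.6,0,0,0],
    [0,0,0.6,0,0,0]
  ]
}}

```text
time_s: 10.57
eef_pos: [0.5014, -0.2563, 0.0112]
orientation: [180.0, -0.1, 166.1]
contact_force: [0.3, 0.5, -1.2]
opening: 0.0005
gripper_force: 0.0
```

Call:
{"op": "move_arm", "data": {
  "steps": [
    [0,0,0.2,0,0,0],
    [0,0,0.4,0,0,0],
    [0,0,0.4,0,0,0]
  ]
}}

```text
time_s: 10.82
eef_pos: [0.5015, -0.2564, 0.0073]
orientation: [180.0, -0.0, 166.1]
contact_force: [0.5, 0.2, 0.5]
opening: 0.0007
gripper_force: 0.0
```

```bash
python3 - <<'E'
from h import *
flat(); s=ctrl.get_image('scene')['color']; cv2.imwrite('pics/s5.png',s)
print(cv2.cvtColor(s,cv2.COLOR_BGR2GRAY)[266:288:2,383:408:2])
pin('scene','raised_end'); pin('top','raised_end')
E
```

```text
diff 78.04713804713805 rim 7.544444444444444
[[102  65  48  48  49  55  91 153 118  67  68  69  76]
 [103 104 102  56  46  63  31  82  71  67  67  67  67]
 [147 147  82  85 180  46  24  61  48  56  68  67  68]
 [151 109  78 178 185  84  29  47  50  49  48  57  68]
 [151 145 119 186 183  86  35  37  37  46  48  50  48]
 [149 149 150 155 179  59  31  41  23  21 129  52  49]
 [150 149 150 149 149 110  40  40  26 108 184 161 129]
 [150 150 149 130  59  58 123  80  23 187 169 184 186]
 [150 150 150  60  44  46  45 147 147 170 187 186 143]
 [112 150 150 106  47  47  44 146 149 149 154 165 148]
 [108 110 128 151 125  98 144 149 149 149 149 159 159]]
scene raised_end []
top raised_end [([0.5888, -0.2768, 0.0769], 0.68)]
```

Call:
{"op": "move_arm", "data": {
  "steps": [
    [0,0,0.2,0,0,0],
    [0,0,0.3,0,0,0],
    [0,0,0.3,0,0,0],
    [0,0,0.3,0,0,0]
  ]
}}

```text
time_s: 11.45
eef_pos: [0.5017, -0.2565, 0.0047]
orientation: [180.0, -0.0, 166.1]
contact_force: [0.3, -0.3, 0.2]
opening: 0.0004
gripper_force: 0.0
```

Call:
{"op": "move_arm", "data": {
  "steps": [
    [0,0,-3,0,0,0],
    [0,0,-7,0,0,0],
    [0,0,-11,0,0,0],
    [0,0,-13,0,0,0],
    [0,0,-13,0,0,0]
  ],
  "jaw": 8.7
}}

```text
time_s: 11.87
eef_pos: [0.5048, -0.2586, 0.1399]
orientation: [-180.0, 0.6, 166.1]
contact_force: [0.6, 0.4, 0.0]
opening: 0.0257
gripper_force: 0.0
```

```bash
python3 - <<'E'
from h import *
w=pin('wrist','raised_end','plate')
f=lambda i,x0,y0,x1,y1,s:cv2.resize(i[y0:y1,x0:x1],None,fx=s,fy=s,interpolation=cv2.INTER_CUBIC)
s=pin('scene','raised_end','plate')['color']; t=pin('top','raised_end','plate')['color']
c=np.zeros((600,800,3),np.uint8)
c[:360,:360]=f(s,370,215,442,287,5); c[:300,400:595]=f(t,390,180,455,280,3); c[300:600,400:800]=cv2.resize(w['color'],(400,300))
c[360:600,:320]=cv2.resize(cv2.imread('pics/s5.png')[230:290,370:450],(320,240))
cv2.imwrite('pics/c4.png',c)
print(pose()[2]['eef_pos'])
E
```

```text
wrist raised_end [([0.5896, -0.2736, 0.0743], 0.89), ([0.6286, -0.036, 0.0224], 0.21)]
wrist plate [([0.5478, -0.2675, 0.0335], 0.96)]
scene raised_end [([0.5943, -0.2787, 0.0737], 0.95)]
scene plate [([0.5431, -0.2698, 0.0308], 0.73), ([0.5445, -0.2655, 0.0335], 0.6)]
top raised_end [([0.5893, -0.2788, 0.0806], 0.94)]
top plate []
[ 0.50118222 -0.25633105  0.1337643 ]
```

View pics/c4.png

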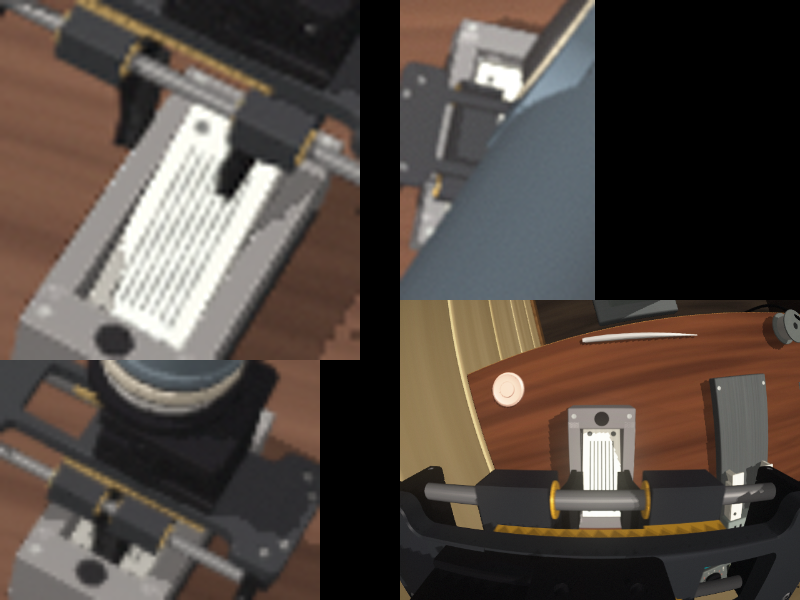

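The plate is tipped: the scene crop shows its far end standing up and the near end sunk behind the mark (115,340). The ten views are used up, so I go on by numbers. I refine the finger length from the saved wrist picture.

```bash
python3 - <<'E'
from h import *
g=cv2.cvtColor(cv2.imread('pics/w.png'),cv2.COLOR_BGR2GRAY)
for r in range(262,300,3): print(r,''.join('#' if v<45 else ('+' if v<65 else '.') for v in g[r,195:255]),''.join('#' if v<45 else ('+' if v<65 else '.') for v in g[r,390:450]))
w=ctrl.get_image('wrist'); p,R,o=pose()
def pw(P):
    c=w['R']@np.array(P)+w['t']; th=np.arctan2(np.hypot(*c[:2]),c[2]); u=c[:2]/np.hypot(*c[:2])*th*w['fx']; return np.round(u+[w['cx'],w['cy']],1)
print(o['opening'],p)
# w.png: fully open 0.087
for k in (0,15,20,25,30,35): print(k,[[pw(p+R.apply([x/1000,s*h/1000,-k/1000])).tolist() for h in (43.5,58.5)] for x in (9.5,) for s in (-1,1)])
cv2.imwrite('pics/w2.png',w['color'])
E
```

```text
262 ................................................++++++++++++ ............................................................
265 .................................................+++++++++++ ............................................................
268 ..................................................++++++++++ ............................................................
271 ..................++#####+.......................+++++++++++ ..............................+######+......................
274 ...............+##########+#########..............++++++++++ ....................#########+###########...................
277 .............#######################+.............++++++++++ ...................+#######################.................
280 ..........+#########################+............+++++++++++ ...................##########################+..............
283 ........#############################....+........++++++++++ ...................#############################............
286 .....+###############################+++...........+++++++++ ..................+########
[... 324 characters left out ...]
####++++.........+++++++++ .................+##########################################
298 #######################################++++.......++++++++++ .................+##########################################
0.065705874606233 [ 0.50129976 -0.25644379  0.13397799]
0 [[[241.5, 253.2], [215.8, 253.1]], [[397.8, 253.2], [423.6, 253.0]]]
15 [[[235.7, 261.7], [208.3, 261.4]], [[403.5, 261.6], [431.0, 261.3]]]
20 [[[233.6, 264.8], [205.6, 264.4]], [[405.6, 264.7], [433.7, 264.4]]]
25 [[[231.4, 268.0], [202.8, 267.6]], [[407.8, 268.0], [436.5, 267.6]]]
30 [[[229.1, 271.5], [199.8, 271.0]], [[410.1, 271.4], [439.4, 270.9]]]
35 [[[226.7, 275.1], [196.7, 274.5]], [[412.5, 275.0], [442.5, 274.4]]]
```

```bash
cat >> h.py <<'E'
D=.028
def tip(P,R): return np.array(P)+D*R.apply([0,0,1])
E
python3 - <<'E'
from h import *
g=tip(tray(41,0,59.6),Rtilt); zt=Rtilt.apply([0,0,1])
delta(g-.05*zt,Rtilt); delta(g,Rtilt); print(g)
E
```

```text
d [-7.67  0.05  5.48] [-0.   -0.49 -0.  ]
d [-10.02   0.05   9.89] [-0.   -0.49 -0.  ]
[ 0.59855964 -0.2800072   0.03487747]
```

Call:
{"op": "move_arm", "data": {
  "steps": [
    [-2,0,0,0,-0.12,0],
    [-4,0,1.5,0,-0.24,0],
    [-6,0,3,0,-0.36,0],
    [-7.7,0,5,0,-0.49,0],
    [-7.7,0.05,5.5,0,-0.49,0],
    [-7.7,0.05,5.5,0,-0.49,0],
    [-7.7,0.05,5.5,0,-0.49,0]
  ]
}}

```text
time_s: 12.95
eef_pos: [0.5757, -0.2751, 0.0791]
orientation: [179.9, 27.9, 166.0]
contact_force: [0.2, -0.8, 0.4]
opening: 0.087
gripper_force: 0.0
```

```bash
python3 - <<'E'
from h import *
pin('wrist','raised_end','plate')
g=tip(tray(41,0,59.6),Rtilt); zt=Rtilt.apply([0,0,1]); delta(g,Rtilt)
o=pose()[2]; print(o['eef_pos'],o['opening'],o['contact_force'])
E
```

```text
wrist raised_end [([0.5887, -0.2761, 0.0731], 0.89)]
wrist plate [([0.5456, -0.2707, 0.033], 0.67)]
d [0.34 0.05 5.08] [-0.001  0.003  0.   ]
[ 0.57808705 -0.27545579  0.08126143] 0.08698512226127185 [1.02825844 0.09909954 0.51052192]
```

Call:
{"op": "move_arm", "data": {
  "steps": [
    [0.3,0,1.5,0,0,0],
    [0.3,0,3,0,0,0],
    [0.3,0,4,0,0,0],
    [0.3,0,4.5,0,0,0],
    [0.3,0,4.8,0,0,0],
    [0.3,0,5,0,0,0],
    [0.3,0,5,0,0,0]
  ]
}}

```text
time_s: 13.68
eef_pos: [0.6003, -0.281, 0.0422]
orientation: [179.8, 27.2, 166.0]
contact_force: [-0.1, -0.4, -0.7]
opening: 0.0869
gripper_force: 0.0
```

```bash
python3 - <<'E'
from h import *
g=tip(tray(41,0,59.6),Rtilt); delta(g,Rtilt)
o=pose()[2]; print(o['eef_pos'],o['opening'],o['contact_force'])
w=ctrl.get_image('wrist'); cv2.imwrite('pics/w5.png',w['color'])
E
```

```text
d [0.5  0.05 0.56] [ 0.003 -0.014 -0.001]
[ 0.60026039 -0.28096966  0.0421931 ] 0.08691015915746558 [-0.13215872 -0.3919924  -0.67953412]
```

Call:
{"op": "move_arm", "data": {
  "steps": [
    [0,0,0,0,0,0],
    [0,0,0,0,0,0]
  ]
}}

```text
time_s: 13.9
eef_pos: [0.5997, -0.2811, 0.0423]
orientation: [179.8, 27.2, 166.0]
contact_force: [1.2, -0.1, 1.0]
opening: 0.087
gripper_force: 0.0
```

```bash
python3 - <<'E'
from h import *
g=tip(tray(41,0,59.6),Rtilt); delta(g,Rtilt)
o=pose()[2]; print(o['joint_pos'],o['contact_force'])
E
```

```text
d [0.46 0.07 0.6 ] [ 0.003 -0.014 -0.002]
[ 14.40822813  26.33967125  11.95921652 120.1639461  -55.48722933
  12.12618596 152.40191348] [ 1.17860533 -0.0596971   1.04247902]
```

Joints 6 and 7 reach their limits at the full tilt. I'll use half the tilt (14°): the pads lie on the side faces, so the in-plane angle is free.

```bash
cat >> h.py <<'E'
Rh=RT*Ro.from_euler('y',-14,degrees=True)*RT.inv()*R0
E
python3 - <<'E'
from h import *
g=tip(tray(39.7,0,59.5),Rh); delta(g,Rh); print(g)
E
```

```text
d [1.26 0.07 0.47] [ 0.003  0.231 -0.002]
[ 0.5911129  -0.27816431  0.03233172]
```

Call:
{"op": "move_arm", "data": {
  "steps": [
    [0.4,0,-1,0,0.1,0],
    [0.8,0,-0.8,0,0.2,0],
    [1.2,0,-0.5,0,0.23,0],
    [1.2,0,-0.5,0,0.23,0],
    [1.2,0,-0.5,0,0.23,0]
  ]
}}

```text
time_s: 14.32
eef_pos: [0.5876, -0.2767, 0.0404]
orientation: [179.8, 14.0, 166.1]
contact_force: [-0.9, -0.0, -0.3]
opening: 0.0869
gripper_force: 0.0
```

```bash
python3 - <<'E'
from h import *
g=tip(tray(39.7,0,59.5),Rh); delta(g,Rh); o=pose()[2]; print(o['eef_pos'],o['orientation'],o['joint_pos'],o['contact_force'])
E
```

```text
d [-0.17 -0.06  0.87] [0.004 0.    0.001]
[ 0.58755819 -0.27674126  0.04039227] [179.80566957  14.01017975 166.13513763] [ -2.66780196  31.45781172  34.07757845 112.44772743 -39.35584028
  32.50137916 133.54845301] [-0.87503004 -0.02535482 -0.29314606]
```

Good, off the limits. Go down 8–9 mm and close.

Call:
{"op": "move_arm", "data": {
  "steps": [
    [-0.1,0,0.3,0,0,0],
    [-0.1,0,0.6,0,0,0],
    [-0.1,0,0.85,0,0,0],
    [-0.1,0,0.85,0,0,0]
  ]
}}

```text
time_s: 14.65
eef_pos: [0.5891, -0.2785, 0.032]
orientation: [179.7, 13.9, 165.9]
contact_force: [-0.2, 0.4, -0.1]
opening: 0.0868
gripper_force: 0.0
```

Call:
{"op": "move_arm", "data": {
  "steps": [
    [0,0,0,0,0,0],
    [0,0,0,0,0,0],
    [0,0,0,0,0,0],
    [0,0,0,0,0,0],
    [0,0,0,0,0,0],
    [0,0,0,0,0,0],
    [0,0,0,0,0,0],
    [0,0,0,0,0,0]
  ],
  "jaw": 4.5,
  "newtons": 50
}}

```text
time_s: 15.32
eef_pos: [0.5903, -0.2784, 0.0329]
orientation: [179.8, 14.0, 166.0]
contact_force: [0.5, 0.6, 0.2]
opening: 0.049
gripper_force: 50.0
```

```bash
python3 - <<'E'
from h import *
g=tip(tray(39.7,0,59.5),Rh); delta(g,Rh); o=pose()[2]; print(o['eef_pos'],o['orientation'],o['opening'],o['gripper_force'],o['contact_force'])
E
```

```text
d [-0.06  0.04  0.07] [ 0.003  0.    -0.001]
[ 0.59028405 -0.27835997  0.03286473] [179.80778859  14.00258463 166.04058688] 0.048981570897499056 49.99436616897583 [0.46637259 0.56883838 0.1570816 ]
```

```bash
cat >> h.py <<'E'
RY=lambda a:Ro.from_euler('y',a,degrees=True)
_Rpl=RT*RY(-28); _opl=tray(50.8,0,62)-_Rpl.apply([.06,0,0])
_eg=np.array([.5903,-.2784,.0329]); rel=_Rpl.inv().apply(_eg-_opl); relR=_Rpl.inv()*Rh   # grip in plate frame
YP=-2.6; RP=Ro.from_euler('z',YP,degrees=True); P0=np.array([.562,-.0329,0])
def pre(x,y,z): return P0+RP.apply(np.array([x,y,z])/1000)
def platepose(o,R): return o+R.apply(rel),R*relR
E
python3 - <<'E'
from h import *
print(rel*1000,relR.as_euler('xyz',degrees=True))
p,R,o=pose()
delta(p+RT.apply([.008,0,.03]),R);delta(p+RT.apply([.008,0,.13]),R)
E
```

```text
[ 41.87184569  -0.42406561 -23.31887785] [180. -14. 180.]
d [-1.5   0.01 -2.72] [0. 0. 0.]
d [ -3.92   0.04 -12.42] [0. 0. 0.]
```

Call:
{"op": "move_arm", "data": {
  "steps": [
    [-0.8,0,-1.2,0,0,0],
    [-1.5,0,-2.7,0,0,0],
    [-2.2,0,-5.5,0,0,0],
    [-3,0,-8.5,0,0,0],
    [-3.9,0,-12.4,0,0,0],
    [-3.9,0,-12.4,0,0,0],
    [-3.9,0,-12.4,0,0,0]
  ]
}}

```text
time_s: 15.9
eef_pos: [0.599, -0.2815, 0.1651]
orientation: [179.8, 14.3, 166.0]
contact_force: [0.3, 0.7, -1.7]
opening: 0.0493
gripper_force: 50.0
```

```bash
python3 - <<'E'
from h import *
o=pose()[2]; print(o['opening'],o['gripper_force'],o['contact_force'],o['joint_pos'])
pin('scene','plate')
e,R=platepose(pre(-38,0,130),RP); delta(e,R); print(e)
e,R=platepose(pre(-38,0,30),RP); delta(e,R)
E
```

```text
0.04933956314518727 49.99386370182037 [ 0.33141064  0.68556398 -1.73489516] [-10.14989356  24.13167733  43.76388311 105.56897789 -28.86939595
  45.81282057 123.51360799]
scene plate [([0.5544, -0.2723, 0.1627], 0.85), ([0.6029, -0.0293, 0.0211], 0.3)]
d [10.01 23.14  3.26] [ 0.004  0.486 -0.199]
[ 0.56584862 -0.03349927  0.10668112]
d [12.41 23.1  12.97] [ 0.004  0.486 -0.199]
```

Call:
{"op": "move_arm", "data": {
  "steps": [
    [1,3,0,0,0.1,-0.04],
    [3,6.5,0.5,0,0.2,-0.08],
    [5,10,1,0,0.3,-0.12],
    [7,13.5,1.5,0,0.4,-0.16],
    [9,17,2,0,0.49,-0.2],
    [10,20,2.6,0,0.49,-0.2],
    [10,23,3.2,0,0.49,-0.2],
    [10,23.1,3.2,0,0.49,-0.2]
  ]
}}

```text
time_s: 16.67
eef_pos: [0.5664, -0.0257, 0.1037]
orientation: [179.5, -14.5, 178.1]
contact_force: [0.3, 1.0, -1.2]
opening: 0.0493
gripper_force: 50.0
```

```bash
python3 - <<'E'
from h import *
pin('scene','plate','mouth'); pin('wrist','plate','mouth','home'); im=pin('top','plate','mouth','home')
o=pose()[2]; print(o['opening'],o['orientation'],o['contact_force'])
p,R,_=pose(); Rc=R*relR.inv(); print('plate est',p-Rc.apply(rel),Rc.as_euler('xyz',degrees=True))
e,R=platepose(pre(-38,0,25),RP); delta(e,R)
E
```

```text
scene plate [([0.5268, -0.0294, 0.1229], 0.64)]
scene mouth [([0.6058, -0.0314, 0.0176], 0.6)]
wrist plate [([0.5283, -0.0365, 0.1278], 0.89)]
wrist mouth []
wrist home [([0.6278, -0.0349, 0.0239], 0.83)]
top plate [([0.5302, -0.0357, 0.1342], 0.88)]
top mouth [([0.6065, -0.0295, 0.0179], 0.72)]
top home [([0.6273, -0.0368, 0.0218], 0.92)]
0.04964509160191453 [179.79440235 -14.10523536 177.40199362] [-0.02062439  0.4081457  -1.37617942]
plate est [ 0.5248968  -0.03330474  0.13169011] [ 0.19939914  0.10532191 -2.64774493]
d [-2.51  0.17 10.36] [ 0.004 -0.002  0.   ]
```

Call:
{"op": "move_arm", "data": {
  "steps": [
    [-0.8,0.1,3.3,0,0,0],
    [-1.6,0.2,6.5,0,0,0],
    [-2,0.2,8.5,0,0,0],
    [-2.3,0.2,9.6,0,0,0],
    [-2.5,0.2,10.3,0,0,0],
    [-2.5,0.2,10.3,0,0,0]
  ]
}}

```text
time_s: 17.72
eef_pos: [0.5656, -0.0327, 0.0014]
orientation: [179.8, -14.2, 177.5]
contact_force: [-0.5, -0.1, -0.8]
opening: 0.0491
gripper_force: 50.0
```

```bash
python3 - <<'E'
from h import *
pin('wrist','plate'); pin('scene','plate'); pin('top','plate')
p,R,o=pose(); Rc=R*relR.inv(); print('plate est',p-Rc.apply(rel),Rc.as_euler('xyz',degrees=True),o['contact_force'],p)
e,R=platepose(pre(-38,0,20),RP); delta(e,R)
E
```

```text
wrist plate []
scene plate []
top plate [([0.5281, -0.0323, 0.0287], 0.87)]
plate est [ 0.52503452 -0.03041707  0.02659957] [ 0.21183606 -0.00338835 -2.57697501] [-1.00287704  0.01877283 -0.89126918] [ 0.56685021 -0.03263726  0.00328176]
d [-0.07 -0.09  0.66] [0.003 0.    0.001]
```

Call:
{"op": "move_arm", "data": {
  "steps": [
    [-0.05,-0.05,0.2,0,0,0],
    [-0.1,-0.05,0.4,0,0,0],
    [-0.1,-0.05,0.4,0,0,0]
  ]
}}

```text
time_s: 18.27
eef_pos: [0.5657, -0.0329, -0.0022]
orientation: [179.8, -14.1, 177.5]
contact_force: [-0.6, 0.3, -1.7]
opening: 0.0493
gripper_force: 50.0
```

Call:
{"op": "move_arm", "data": {
  "steps": [
    [-0.05,0,0.2,0,0,0],
    [-0.05,0,0.2,0,0,0]
  ]
}}

```text
time_s: 18.43
eef_pos: [0.5659, -0.0329, -0.0031]
orientation: [179.8, -14.2, 177.5]
contact_force: [-1.7, 1.2, 6.0]
opening: 0.049
gripper_force: 50.0
```

Call:
{"op": "move_arm", "data": {
  "steps": [
    [-0.05,0,0.15,0,0,0],
    [-0.05,0,0.15,0,0,0]
  ]
}}

```text
time_s: 18.6
eef_pos: [0.5659, -0.0329, -0.0031]
orientation: [179.7, -14.2, 177.5]
contact_force: [-3.2, 1.9, 15.3]
opening: 0.0493
gripper_force: 50.0
```

Call:
{"op": "move_arm", "data": {
  "steps": [
    [0.05,0,-0.2,0,0,0],
    [0.05,0,-0.2,0,0,0],
    [0.05,0,-0.2,0,0,0],
    [0.05,0,-0.2,0,0,0],
    [0.05,0,-0.2,0,0,0],
    [0.05,0,-0.2,0,0,0],
    [0.05,0,-0.2,0,0,0],
    [0.05,0,-0.2,0,0,0]
  ],
  "jaw": 8.7
}}

```text
time_s: 19.27
eef_pos: [0.5659, -0.0331, -0.0037]
orientation: [179.8, -14.1, 177.5]
contact_force: [-0.3, -0.0, -0.4]
opening: 0.0858
gripper_force: 0.0
```

```bash
cat >> h.py <<'E'
Rv=Ro.from_euler('xyz',[180,0,YP+180],degrees=True)
E
python3 - <<'E'
from h import *
pin('top','plate'); pin('scene','plate'); pin('wrist','plate')
print(pose()[2]['opening'],pose()[2]['eef_pos'])
e=pre(-86,0,-3); delta(e+[0,0,.09],Rv); delta(e,Rv)
E
```

```text
top plate []
scene plate [([0.5285, -0.0333, 0.0175], 0.91)]
wrist plate [([0.5288, -0.0324, 0.0189], 0.83)]
0.08700488657465455 [ 0.56597421 -0.033007   -0.00358428]
d [10.94  0.03 -6.59] [ 0.003 -0.247  0.001]
d [ 8.74 -0.    2.14] [ 0.003 -0.247  0.001]
```

Call:
{"op": "move_arm", "data": {
  "steps": [
    [0.7,0,-3,0,0,0],
    [1.3,0,-5,0,-0.06,0],
    [4,0,-5,0,-0.16,0],
    [7.5,0,-4.5,0,-0.247,0],
    [9.7,0,-2.7,0,-0.247,0],
    [9.7,0,-2.7,0,-0.247,0],
    [9.7,0,-2.7,0,-0.247,0]
  ]
}}

```text
time_s: 20.15
eef_pos: [0.477, -0.0288, 0.0464]
orientation: [179.7, -0.0, 177.4]
contact_force: [0.8, 0.6, 0.9]
opening: 0.087
gripper_force: 0.0
```

```bash
python3 - <<'E'
from h import *
pin('top','plate'); pin('scene','plate'); im=pin('wrist','plate','mouth','home')
e=pre(-84,0,-3); delta(e,Rv); print(pose()[2]['eef_pos'],pose()[2]['joint_pos'])
# plate outline in the scene picture
s=ctrl.get_image('scene'); g=cv2.cvtColor(s['color'],cv2.COLOR_BGR2GRAY)
cv2.imwrite('pics/s8.png',s['color'])
E
```

```text
top plate []
scene plate [([0.5432, -0.2659, 0.0004], 0.68), ([0.5261, -0.0331, 0.0171], 0.61)]
wrist plate []
wrist mouth []
wrist home []
d [0.14 0.02 4.92] [0.003 0.001 0.   ]
[ 0.47942161 -0.02950441  0.04619063] [-33.6021347   23.95994272  40.36206643 123.46767107 -24.2080499
  40.36886479 110.55389954]
```

Call:
{"op": "move_arm", "data": {
  "steps": [
    [0.1,0,2,0,0,0],
    [0.1,0,3.8,0,0,0],
    [0.1,0,4.5,0,0,0],
    [0.1,0,4.8,0,0,0],
    [0.1,0,4.8,0,0,0]
  ]
}}

```text
time_s: 21.02
eef_pos: [0.4775, -0.0293, -0.0021]
orientation: [179.8, -0.0, 177.4]
contact_force: [0.4, -0.4, -0.0]
opening: 0.087
gripper_force: 0.0
```

Call:
{"op": "move_arm", "data": {
  "steps": [
    [0,0,0,0,0,0],
    [0,0,0,0,0,0],
    [0,0,0,0,0,0],
    [0,0,0,0,0,0],
    [0,0,0,0,0,0],
    [0,0,0,0,0,0],
    [0,0,0,0,0,0],
    [0,0,0,0,0,0]
  ],
  "jaw": 4.5,
  "newtons": 25
}}

```text
time_s: 21.68
eef_pos: [0.4777, -0.0289, -0.0016]
orientation: [179.8, 0.0, 177.4]
contact_force: [-0.7, 0.5, 2.7]
opening: 0.0495
gripper_force: 25.0
```

```bash
python3 - <<'E'
from h import *
p,R,o=pose(); print(p,o['orientation'],o['opening'],o['gripper_force'],o['contact_force'])
print('pre frame',RP.inv().apply(p-P0)*1000)
im=pin('top','plate','mouth','home'); g=cv2.cvtColor(im['color'],cv2.COLOR_BGR2GRAY)
# channel lips: bright contours at z=.044
m=np.zeros_like(g); m[150:215,290:345]=(g[150:215,290:345]>200)*255
cs,_=cv2.findContours(m,cv2.RETR_EXTERNAL,cv2.CHAIN_APPROX_NONE)
for c in cs:
    if cv2.contourArea(c)>60:
        r=cv2.minAreaRect((bp(im,c[:,0],.044)[:,:2]*1000).astype(np.float32)); print(np.round(r[0],1),np.round(r[1],1),round(r[2],1))
a=cv2.imread('pics/top1.png'); g=cv2.cvtColor(a,cv2.COLOR_BGR2GRAY); m[:]=0; m[150:215,290:345]=(g[150:215,290:345]>200)*255
cs,_=cv2.findContours(m,cv2.RETR_EXTERNAL,cv2.CHAIN_APPROX_NONE)
for c in cs:
    if cv2.contourArea(c)>60:
        r=cv2.minAreaRect((bp(im,c[:,0],.044)[:,:2]*1000).astype(np.float32)); print('t1',np.round(r[0],1),np.round(r[1],1),round(r[2],1))
E
```

```text
[ 0.47771859 -0.02887447 -0.0015741 ] [1.79786808e+02 3.06477352e-02 1.77428194e+02] 0.0495085638217465 25.000972151756287 [-0.70075173  0.5234269   2.68497879]
pre frame [-84.377263     0.19813118  -1.57410277]
top plate []
top mouth [([0.6063, -0.0298, 0.0178], 0.6)]
top home [([0.627, -0.037, 0.0209], 0.62)]
[641.6 -66.9] [22.4 84.8] 88.6
[645.1  -5.7] [23.2 85.4] 87.4
t1 [641.6 -66.9] [22.4 84.8] 88.6
t1 [645.1  -5.7] [23.1 85.4] 87.3
```

Lip centres average (643,-36), matching my preheater frame to 1 mm. Slide forward.

Call:
{"op": "move_arm", "data": {
  "steps": [
    [-0.6,0,0,0,0,0],
    [-1.2,0,0,0,0,0],
    [-1.8,0,0,0,0,0],
    [-2.4,0,0,0,0,0],
    [-3,0,0,0,0,0],
    [-3.6,0,0,0,0,0],
    [-4,0,0,0,0,0]
  ]
}}

```text
time_s: 22.47
eef_pos: [0.5163, -0.0307, -0.0019]
orientation: [179.8, -0.2, 177.4]
contact_force: [-4.3, -0.1, 5.8]
opening: 0.0496
gripper_force: 25.0
```

Call:
{"op": "move_arm", "data": {
  "steps": [
    [-0.6,0,0,0,0,0],
    [-1.2,0,0,0,0,0],
    [-1.8,0,0,0,0,0],
    [-2.4,0,0,0,0,0],
    [-3,0,0,0,0,0],
    [-3.6,0,0,0,0,0],
    [-4,0,0,0,0,0],
    [-4.5,0,0,0,0,0]
  ]
}}

```text
time_s: 23.13
eef_pos: [0.5603, -0.0325, -0.0019]
orientation: [179.7, -0.3, 177.4]
contact_force: [-6.4, 0.8, 9.1]
opening: 0.0498
gripper_force: 25.0
```

```bash
python3 - <<'E'
from h import *
p,R,o=pose(); print(p,o['orientation'],o['opening'],o['contact_force'],o['torque'])
print('pre frame',RP.inv().apply(p-P0)*1000)
pin('scene','plate','home'); pin('top','plate','home'); pin('wrist','plate')
E
```

```text
[ 0.56034062 -0.03246226 -0.00185363] [179.72175398  -0.27273835 177.43962708] 0.049790959788871825 [-6.36970271  0.81262803  9.10744853] [0.47686253 1.44497262 0.12727418]
pre frame [-1.67752904  0.36201353 -1.85362663]
scene plate [([0.6113, -0.0373, 0.0195], 0.65), ([0.3823, 0.1142, 0.0017], 0.49)]
scene home []
top plate []
top home []
wrist plate [([0.6106, -0.038, 0.018], 0.78)]
```

Call:
{"op": "move_arm", "data": {
  "steps": [
    [-0.3,0,-0.05,0,0,0],
    [-0.6,0,-0.05,0,0,0],
    [-0.9,0,-0.05,0,0,0],
    [-1.1,0,-0.05,0,0,0],
    [-1.2,0,-0.05,0,0,0],
    [-1.2,0,-0.05,0,0,0]
  ]
}}

```text
time_s: 24.03
eef_pos: [0.5749, -0.0335, -0.0013]
orientation: [179.8, 0.0, 177.4]
contact_force: [-0.6, -0.7, -0.4]
opening: 0.0494
gripper_force: 25.0
```

Call:
{"op": "move_arm", "data": {
  "steps": [
    [-0.1,0,0,0,0,0],
    [-0.2,0,0,0,0,0],
    [-0.2,0,0,0,0,0]
  ]
}}

```text
time_s: 24.28
eef_pos: [0.5767, -0.0335, -0.0012]
orientation: [179.8, 0.0, 177.4]
contact_force: [0.2, 0.3, -0.9]
opening: 0.0495
gripper_force: 25.0
```

Call:
{"op": "move_arm", "data": {
  "steps": [
    [-0.1,0,0,0,0,0],
    [-0.2,0,0,0,0,0],
    [-0.2,0,0,0,0,0]
  ]
}}

```text
time_s: 24.53
eef_pos: [0.5781, -0.0335, -0.0014]
orientation: [179.8, -0.0, 177.4]
contact_force: [-1.4, -0.5, -1.2]
opening: 0.0497
gripper_force: 25.0
```

Call:
{"op": "move_arm", "data": {
  "steps": [
    [-0.1,0,0,0,0,0],
    [-0.2,0,0,0,0,0],
    [-0.2,0,0,0,0,0]
  ]
}}

```text
time_s: 24.78
eef_pos: [0.578, -0.0336, -0.0017]
orientation: [179.8, -0.3, 177.4]
contact_force: [-5.8, -0.3, 1.2]
opening: 0.0495
gripper_force: 25.0
```

Call:
{"op": "move_arm", "data": {
  "steps": [
    [-0.1,0,0,0,0,0],
    [-0.2,0,0,0,0,0],
    [-0.2,0,0,0,0,0]
  ]
}}

```text
time_s: 25.03
eef_pos: [0.5779, -0.0335, -0.0018]
orientation: [179.7, -0.5, 177.4]
contact_force: [-10.2, 0.1, 5.9]
opening: 0.0496
gripper_force: 25.0
```

```bash
python3 - <<'E'
from h import *
p,R,o=pose(); print('pre frame',RP.inv().apply(p-P0)*1000,o['contact_force'])
pin('scene','plate','home'); pin('top','plate','home'); pin('wrist','plate')
E
```

```text
pre frame [15.88042377  0.08109209 -1.81391414] [-10.16745401   0.1443397    5.89580837]
scene plate [([0.6244, -0.0392, 0.0143], 0.5)]
scene home [([0.6286, -0.0411, 0.0225], 0.92)]
top plate []
top home []
wrist plate [([0.6297, -0.038, 0.0206], 0.57)]
```

Call:
{"op": "move_arm", "data": {
  "steps": [
    [0,0,0,0,0,0],
    [0,0,0,0,0,0],
    [0,0,0,0,0,0],
    [0,0,0,0,0,0],
    [0,0,0,0,0,0],
    [0,0,0,0,0,0],
    [0,0,0,0,0,0]
  ],
  "jaw": 8.7
}}

```text
time_s: 26.02
eef_pos: [0.5828, -0.0337, -0.0011]
orientation: [179.8, 0.1, 177.4]
contact_force: [0.0, -0.1, -0.4]
opening: 0.0842
gripper_force: 0.0
```

Call:
{"op": "move_arm", "data": {
  "steps": [
    [0,0,-2,0,0,0],
    [0,0,-5,0,0,0],
    [3,0,-8,0,0,0],
    [6.5,0,-9,0,0,0],
    [9,0,-9,0,0,0],
    [9,0,-9,0,0,0]
  ],
  "jaw": 0
}}

```text
time_s: 26.52
eef_pos: [0.4872, -0.0298, 0.0888]
orientation: [179.6, -0.2, 177.3]
contact_force: [0.0, 0.7, 0.2]
opening: 0.055
gripper_force: 0.0
```

```bash
python3 - <<'E'
from h import *
p,R,o=pose(); print('pre frame',RP.inv().apply(p-P0)*1000,o['contact_force'],o['opening'])
s=pin('scene','plate','home'); pin('wrist','plate'); pin('top','plate')
# trailing edge of the bright plate along the preheater axis, scene picture
g=cv2.cvtColor(s['color'],cv2.COLOR_BGR2GRAY)
def pr(P):
    c=s['R']@np.array(P)+s['t']; return s['fx']*c[0]/c[2]+s['cx'],s['fy']*c[1]/c[2]+s['cy']
for y in (-15,0,15): print(y,[(x,int(g[int(round(v)),int(round(u))])) for x in range(-15,25,3) for u,v in [pr(pre(x,y,36))]])
e=pre(-25,0,-2); delta(e,Rv)
E
```

```text
pre frame [-74.88078439  -0.24924486  88.78524077] [0.00231007 0.67218922 0.23437397] 0.05501781620994238
scene plate [([0.6267, -0.0376, 0.0181], 0.51)]
scene home []
wrist plate []
top plate [([0.6296, -0.0373, 0.0225], 0.97), ([0.6244, -0.0355, 0.021], 0.71)]
-15 [(-15, 20), (-12, 31), (-9, 29), (-6, 44), (-3, 44), (0, 44), (3, 46), (6, 45), (9, 69), (12, 67), (15, 66), (18, 66), (21, 66), (24, 57)]
0 [(-15, 114), (-12, 89), (-9, 77), (-6, 47), (-3, 46), (0, 45), (3, 46), (6, 50), (9, 66), (12, 68), (15, 66), (18, 66), (21, 65), (24, 56)]
15 [(-15, 111), (-12, 111), (-9, 111), (-6, 112), (-3, 151), (0, 172), (3, 121), (6, 89), (9, 125), (12, 92), (15, 111), (18, 142), (21, 142), (24, 102)]
d [-4.34  0.01  9.06] [0.002 0.001 0.001]
```

Detectors put the plate at home. One confirming push with closed fingers on its rear end.

Call:
{"op": "move_arm", "data": {
  "steps": [
    [-2,0,0,0,0,0],
    [-4.3,0,0,0,0,0],
    [-4.3,0,0,0,0,0],
    [-4.3,0,0,0,0,0],
    [-4.3,0,3,0,0,0],
    [-4.3,0,6.5,0,0,0],
    [-4.3,0,9.1,0,0,0],
    [-4.3,0,9.1,0,0,0]
  ]
}}

```text
time_s: 27.53
eef_pos: [0.5307, -0.0312, -0.0066]
orientation: [179.8, -0.6, 177.4]
contact_force: [-0.5, 0.1, -0.2]
opening: 0.0006
gripper_force: 0.0
```

Call:
{"op": "move_arm", "data": {
  "steps": [
    [-0.5,0,0,0,0,0],
    [-1,0,0,0,0,0],
    [-1.3,0,0,0,0,0],
    [-1.5,0,0,0,0,0],
    [-1.5,0,0,0,0,0]
  ]
}}

```text
time_s: 27.95
eef_pos: [0.5523, -0.0323, -0.0009]
orientation: [179.8, 0.2, 177.4]
contact_force: [-0.7, -0.3, 0.4]
opening: 0.0005
gripper_force: 0.0
```

Call:
{"op": "move_arm", "data": {
  "steps": [
    [-0.1,0,0,0,0,0],
    [-0.2,0,0,0,0,0],
    [-0.3,0,0,0,0,0],
    [-0.3,0,0,0,0,0]
  ]
}}

```text
time_s: 28.28
eef_pos: [0.5537, -0.0324, -0.0021]
orientation: [179.8, 0.0, 177.4]
contact_force: [0.0, 0.2, 0.2]
opening: 0.0006
gripper_force: 0.0
```

Call:
{"op": "move_arm", "data": {
  "steps": [
    [-0.1,0,0,0,0,0],
    [-0.2,0,0,0,0,0],
    [-0.3,0,0,0,0,0],
    [-0.3,0,0,0,0,0]
  ]
}}

```text
time_s: 28.62
eef_pos: [0.5568, -0.0326, -0.0022]
orientation: [179.8, 0.0, 177.4]
contact_force: [0.7, -0.7, -0.1]
opening: 0.0003
gripper_force: 0.0
```

Call:
{"op": "move_arm", "data": {
  "steps": [
    [-0.1,0,0,0,0,0],
    [-0.2,0,0,0,0,0],
    [-0.2,0,0,0,0,0]
  ]
}}

```text
time_s: 28.87
eef_pos: [0.557, -0.0326, -0.0025]
orientation: [179.8, -0.2, 177.4]
contact_force: [-4.5, -0.7, 3.1]
opening: 0.0003
gripper_force: 2.2
```

Call:
{"op": "move_arm", "data": {
  "steps": [
    [-0.1,0,0,0,0,0],
    [-0.2,0,0,0,0,0],
    [-0.2,0,0,0,0,0]
  ]
}}

```text
time_s: 29.12
eef_pos: [0.557, -0.0325, -0.0026]
orientation: [179.7, -0.4, 177.4]
contact_force: [-9.1, 1.4, 6.7]
opening: 0.0001
gripper_force: 4.3
```

The push is firm exactly where the rear end should be. Back off, rise, check the bystanders, and hand in.

Call:
{"op": "move_arm", "data": {
  "steps": [
    [1,0,0,0,0,0],
    [2.5,0,-0.5,0,0,0],
    [3,0,-4,0,0,0],
    [3,0,-8,0,0,0],
    [3,0,-12,0,0,0],
    [3,0,-14,0,0,0],
    [3,0,-14,0,0,0],
    [3,0,-14,0,0,0]
  ]
}}

```text
time_s: 29.78
eef_pos: [0.5318, -0.0315, 0.139]
orientation: [179.7, 0.3, 177.4]
contact_force: [-1.3, -0.0, -1.7]
opening: 0.0006
gripper_force: 0.0
```

```bash
python3 - <<'E'
from h import *
pin('scene','plate','tweezers','solder_spool','screwdriver','flux_lid'); pin('top','plate')
print(pose()[2]['contact_force'],pose()[2]['joint_velocities'].max(),ctrl.close_job())
E
```

```text
scene plate [([0.6255, -0.0379, 0.0143], 0.73), ([0.3744, -0.1671, 0.0014], 0.71)]
scene tweezers [([0.3769, -0.1709, 0.0024], 0.69)]
scene solder_spool [([0.3889, 0.1158, -0.0026], 0.79)]
scene screwdriver [([0.4009, 0.2818, 0.0036], 0.57), ([0.546, -0.2666, -0.0004], 0.29)]
scene flux_lid [([0.4016, -0.3759, 0.0036], 0.67)]
top plate []
the job is handed in; nothing more can be done
[-0.40999121 -0.61637138 -0.4607757 ] 0.26254850678954156 None
```

The job is handed in at about 30 s. The plate was tipped out of the tray and slid flat, same side up, into the channel; a push of about 9 N on its rear end met firm resistance where it should be when home. The bystanders are where they were, within detector error, and the arm is clear.

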